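# Present the holed steel coupon at the lip of the draining stand

### The arm

A 6-joint arm with a two-finger parallel gripper is mounted at the origin on a cart in front of the work surface, level with it; the furniture and walls round the work are solid. World frame = base frame: x ahead of the robot, y to its left, z up, the work surface at z = 0. Lengths are in mm, angles in rad, forces in N, time in s.
With the tool pointing down it reaches from about 275 to 750 mm from the base axis. Payload 10.2 kg.
Tool frame: the origin (TCP) lies at the very end of the fingers, on their centre line; the grasp point (between the pads) lies 19 mm behind it; z points along the fingers, y is the line along which they close (so a half turn about z gives the same grasp; the last joint's range is limited). The gripper opens to 85 mm and grips with 20 to 120 N. Pads are 22 mm wide; open, the fingers measure 114 mm over their backs; the gripper's body (76 mm by 85 mm) begins 54 mm behind the grasp point. The pads swing forward as they close: fully open they stand 13 mm farther back than shut.
Start: joints at [1.056, 0.313, 1.498, -0, 1.331, -0.223], TCP at [151.043, 502.809, 231.294] pointing down, gripper open.
Joint ranges: [-2.94, 2.94], [-0.97, 2.17], [0.19, 2.56], [-1.23, 4.37], [0.02, 3.11], [-2.88, 2.88]. Speed limits (rad/s): [2.39, 2.39, 3.01, 3.14, 3.14, 3.14].

### API

Orientations are given as a unit quaternion [w, x, y, z].
In Python, from rig import telemetry, optics, ctrl gives the robot as it stands.
- The arm moves only by the tool servo_tool, never from a script. Its argument "deltas" is a list of rows, each a list of 3 entries, a list of its own where there are three numbers: the shift along the tool's x, y, z in units of 20 cm (1.0 is 20 cm), then the turn, a rotation vector about the tool's x, y, z in units of 90 degrees (1.0 is 90 degrees), then the opening, from 0 (shut) to 1 (fully open). A call has 1 to 8 rows; each row shifts and turns the commanded pose from where the row before left it, along the tool's axes as they then stand; what a row does not reach is not made up. A row lasts 1/10 s, in which the tool goes at most 50 mm and 8.59 degrees, less where a joint would pass 70% of its speed; a pose out of reach is approached as far as the arm can. A call with a number of a shift or a turn outside -1 to 1 is refused whole. A call with a gripper value outside its range is refused whole. The fingers move at their own pace and stop on an object; "squeeze" is the grip in N (left out, the last holds). Time passes only in rows, so rows that do not move let the fingers close. It gives the time, the measured TCP pose, the force, the opening and the grip force at its end, in the units of the state.
- telemetry.sense(): the state, without advancing time (a new reading comes with each control period).
- optics.capture(name): name is "side" or "top" or "wrist"; returns the picture (400x640x3 uint8, blue, green, red); there is no depth.
- optics.camera_model(name): a dict with "vfov" (degrees; the focal length in pixels is half the picture's height over the tangent of half this angle, whatever the lens; pixels are square), "cx", "cy" (the principal point, pixels), "R" (3x3) and "t" (3): a world point X has camera coordinates R X + t; the wrist camera has in their place "mount" (4x4, takes a point from camera to tool coordinates, whose origin is the TCP and whose axes are the flange's). Camera axes: x right, y down, z forward; pixel columns grow to the right and rows downward; lengths in mm; the calibration is good to about 2 mm. A picture is of the moment at which its call begins: read the wrist's pose just before it. camera_model takes no time and is no camera call.
- ctrl.finish_job(): hands the job in; it is judged then, once.
The state is a dict: "time_s": time; "joints": joint angles; "dq": joint speeds; "tau": joint torques, N m; "eef_pos": TCP position; "ee_rot": TCP orientation; "force": force on the tool from outside, world axes, zero at the start; "wrist_torque": the same for the moment, N m; "grip_width": opening from 0.0 (shut) to 1.0 (fully open); "grip_force": force on a finger pad.
Only numpy, scipy, OpenCV 4.12 (cv2) and the standard library are available. Lean on these libraries where they do the work, as an engineer would, in place of code of your own. Each camera call takes 0.05 s, during which the arm holds its last target. There are 200 camera calls.

### The job

The steel coupon with the round hole is the next one to be weighed, but lying flat between the fences it offers no edge to take hold of. With the fingertips turn its lane's turn-button aside and push that coupon along its lane towards you until its front edge hangs about 3 cm over the stand's front lip, resting level and still on its runners so that it can be taken by the edge. Only push: do not lift or tip it, leave the other two coupons shut in behind their upright turn-buttons, and do not disturb the things standing around.

Things in the scene. Friction and masses are not known exactly. Their poses are not given: they have to be found in the camera images.
- stand: White plastic draining stand, fixed, 200 mm deep (its x), 246 mm wide (its y), lane floors 60 mm above the worktop. Origin: centre of its underside; -x is the front, towards the robot, +y its left, z up. Three lanes along x, centred at y = +76, 0, -76 mm; the fences beside them rise 14 mm above the lane floor. A 16 mm high back fence (inner face at x = +94 mm) closes the rear, the front is open
- lip_left (a point): Middle of the front lip of the left (+y) lane, on the lane floor's front edge, 60 mm above the worktop; axes as the stand's. The lane is 69.5 mm wide. Two runners, 4 mm wide and 5 mm high, 25.5 mm either side of its middle, carry the coupon 5 mm above the lane floor; 47 mm are clear between them. Below the lip is an upright front face
- catch_left_tip (a point): Top end of the left lane's turn-button, a grey bar 13 mm wide on the stand's front face, from 4 to 14 mm in front of it (screw head to 16.5 mm). Its pivot is in the middle of the lane, 18 mm below the lane floor, 38.5 mm from this end: upright, the bar stands 20.5 mm above the lane floor and stops the coupon
- catch_left (a joint): Angle (rad) of the left lane's turn-button about the stand's x: 0 = upright (shut), positive = top end swung to the right (-y), negative = to the left. It turns either way to 1.6 (level, wholly below the lane floor); light friction, about 1 N at its end, keeps it where it is left. The coupon passes once it is turned by 1.1 or more
- lip_middle (a point): Middle of the front lip of the middle (y = 0) lane, on the lane floor's front edge, 60 mm above the worktop; axes as the stand's. The lane is 69.5 mm wide. Two runners, 4 mm wide and 5 mm high, 25.5 mm either side of its middle, carry the coupon 5 mm above the lane floor; 47 mm are clear between them. Below the lip is an upright front face
- catch_middle_tip (a point): Top end of the middle lane's turn-button, a grey bar 13 mm wide on the stand's front face, from 4 to 14 mm in front of it (screw head to 16.5 mm). Its pivot is in the middle of the lane, 18 mm below the lane floor, 38.5 mm from this end: upright, the bar stands 20.5 mm above the lane floor and stops the coupon
- catch_middle (a joint): Angle (rad) of the middle lane's turn-button about the stand's x: 0 = upright (shut), positive = top end swung to the right (-y), negative = to the left. It turns either way to 1.6 (level, wholly below the lane floor); light friction, about 1 N at its end, keeps it where it is left. The coupon passes once it is turned by 1.1 or more
- lip_right (a point): Middle of the front lip of the right (-y) lane, on the lane floor's front edge, 60 mm above the worktop; axes as the stand's. The lane is 69.5 mm wide. Two runners, 4 mm wide and 5 mm high, 25.5 mm either side of its middle, carry the coupon 5 mm above the lane floor; 47 mm are clear between them. Below the lip is an upright front face
- catch_right_tip (a point): Top end of the right lane's turn-button, a grey bar 13 mm wide on the stand's front face, from 4 to 14 mm in front of it (screw head to 16.5 mm). Its pivot is in the middle of the lane, 18 mm below the lane floor, 38.5 mm from this end: upright, the bar stands 20.5 mm above the lane floor and stops the coupon
- catch_right (a joint): Angle (rad) of the right lane's turn-button about the stand's x: 0 = upright (shut), positive = top end swung to the right (-y), negative = to the left. It turns either way to 1.6 (level, wholly below the lane floor); light friction, about 1 N at its end, keeps it where it is left. The coupon passes once it is turned by 1.1 or more
- coupon_hole_front (a point): Middle of the front edge (towards the lip), half-way up the thickness, of the coupon with a round 22 mm hole through its middle: the one to be pushed out. A flat steel coupon 100 (x) x 62 (y) x 5 mm, about 220 g, lying loose on the runners of one lane (any of the three) with its long side along the lane; x of the point points from front to back, z up
- coupon_plain_front (a point): Middle of the front edge (towards the lip), half-way up the thickness, of the coupon that is a full rectangle without hole; to be left alone. A flat steel coupon 100 (x) x 62 (y) x 5 mm, about 220 g, lying loose on the runners of one lane (any of the three) with its long side along the lane; x of the point points from front to back, z up
- coupon_clipped_front (a point): Middle of the front edge (towards the lip), half-way up the thickness, of the coupon without hole, one front corner cut off at 45 degrees (24 mm); to be left alone. A flat steel coupon 100 (x) x 62 (y) x 5 mm, about 220 g, lying loose on the runners of one lane (any of the three) with its long side along the lane; x of the point points from front to back, z up
- coupon_hole_back (a point): Middle of the back edge of the coupon with the hole, half-way up its thickness (7.5 mm above the lane floor), 100 mm behind its front edge. Between it and the back fence the lane is empty for at least 70 mm at the start
- coupon_hole: The coupon with the round hole itself; origin at the centre of its underside, x from its front edge to its back edge, z up
- weight: Bystander, loose: small white weight with a knob on top, 28 mm across, 52 mm tall. Origin at the centre of its underside
- tweezers: Bystander, loose: steel tweezers, 16 x 124 x 9 mm, lying. Origin at the centre of its underside
- weigh_boat: Bystander, loose: thin white plastic dish, 69 x 69 x 16 mm. Origin at the centre of its underside
- beaker: Bystander, loose: glass beaker, 55 mm across, 68 mm tall. Origin at the centre of its underside
- vial_a: Bystander, loose: capped vial, 16 mm across, 48 mm tall. Origin at the centre of its underside
- vial_b: Bystander, loose: capped vial, 16 mm across, 48 mm tall. Origin at the centre of its underside
- tip_box: Bystander, loose: pipette-tip box with clear lid, 86 x 118 x 77 mm. Origin at the centre of its underside
- lamp: Bystander, loose: glass spectral lamp standing on its socket, 37 mm across, 140 mm tall. Origin at the centre of its underside
There are look-alikes about, which are no part of the job. What is shaped like the coupon_hole but orange is not meant.

How it is judged (in metres and radians):
On the way, in this order (a step that is already met when the one before it is completed fails the run):
1. the turn-button in front of the holed coupon is turned aside (((y of coupon_hole_front in the frame of stand between 0.056 and 0.096 m and not (value of joint catch_left between -0.8 and 0.8 rad)) or (y of coupon_hole_front in the frame of stand between -0.02 and 0.02 m and not (value of joint catch_middle between -0.8 and 0.8 rad)) or (y of coupon_hole_front in the frame of stand between -0.096 and -0.056 m and not (value of joint catch_right between -0.8 and 0.8 rad)))), for 0.1 s.
2. the holed coupon hangs over the lip by 20 to 42 mm (x of coupon_hole_front in the frame of stand between -0.142 and -0.12 m), for 0.2 s.
At the end, for the whole second after the job is handed in: The holed coupon lies level and at rest on the runners of its lane with its front edge 20 to 42 mm beyond the front lip; the turn-buttons of the other two lanes are still upright (within 0.4 rad), and their coupons and all bystanders are where they were (all of step 2 and z of coupon_hole_front in the frame of stand between 0.0635 and 0.0715 m and angle between coupon_hole_front's own z axis and vertical below 0.06 rad and linear speed of coupon_hole below 0.01 m/s and ((y of coupon_hole_front in the frame of stand between 0.056 and 0.096 m and value of joint catch_middle between -0.4 and 0.4 rad and value of joint catch_right between -0.4 and 0.4 rad) or (y of coupon_hole_front in the frame of stand between -0.02 and 0.02 m and value of joint catch_left between -0.4 and 0.4 rad and value of joint catch_right between -0.4 and 0.4 rad) or (y of coupon_hole_front in the frame of stand between -0.096 and -0.056 m and value of joint catch_left between -0.4 and 0.4 rad and value of joint catch_middle between -0.4 and 0.4 rad))); the robot touches nothing.
It fails at once if the holed coupon is lifted (more than 8 mm) or tipped (more than 0.12 rad) (z of any of coupon_hole_front, coupon_hole_back in the frame of stand above 0.0755 m or angle between coupon_hole_front's own z axis and vertical above 0.12 rad).
It fails at once if the holed coupon is pushed too far out: more than 50 mm (x of coupon_hole_front in the frame of stand below -0.15 m).
It fails at once if another coupon is moved by more than 12 mm (distance of any of coupon_plain_front, coupon_clipped_front from where it was at the start of the episode above 0.012 m).
It fails at once if a bystander is moved by more than 20 mm (distance of any of weight, tweezers, weigh_boat, beaker, vial_a, vial_b, tip_box, lamp from where it was at the start of the episode above 0.02 m).
It also fails if it takes over 45 s, if anything falls off the work surface, if the arm or the gripper's body presses on something with over 40 N, if the wrist force passes 120 N, or if a joint passes its speed limit or range.

## Working session

There is one attempt and no reset: what is moved stays moved. The work goes in short steps, Python scripts to look and compute and a tool call to move; the robot and the scene stay as the last step left them, time stands still between calls to the robot, and variables do not carry over. Pictures are saved under pics/ and viewed, at most 10 in all, crops included, and the job is handed in when it is done.

Besides the shell and the picture viewer there is one more tool, called after "Call:" by a JSON object that holds its "fn" and its "kwargs". servo_tool: Moves the arm, as the interface text tells. Its arguments: {"type":"object","properties":{"deltas":{"type":"array"},"squeeze":{"type":"number"}},"required":["deltas"]}

```bash
mkdir -p pics
cat > h.py <<'E'
import numpy as np,cv2
from rig import telemetry,optics,ctrl
from scipy.spatial.transform import Rotation as Ro
def cam(n,s=None):
    m=optics.camera_model(n); f=200/np.tan(np.radians(m['vfov'])/2)
    if 'R' in m: R=np.array(m['R']);t=np.array(m['t'])
    else:
        s=s or telemetry.sense();M=np.array(m['mount']);q=s['ee_rot'];Rt=Ro.from_quat([*q[1:],q[0]]).as_matrix()
        Rc=Rt@M[:3,:3];c=Rt@M[:3,3]+np.array(s['eef_pos']);R=Rc.T;t=-R@c
    return f,m['cx'],m['cy'],R,t
def proj(C,X):
    f,cx,cy,R,t=C;p=R@np.array(X,float)+t;return np.array([cx+f*p[0]/p[2],cy+f*p[1]/p[2]])
def atz(C,u,z):
    f,cx,cy,R,t=C;d=R.T@np.array([(u[0]-cx)/f,(u[1]-cy)/f,1]);c=-R.T@t;return c+d*(z-c[2])/d[2]
E
python3 - <<'E'
from h import *
for n in('top','side'):
    im=optics.capture(n);cv2.imwrite(f'pics/{n}0.png',im);m=optics.camera_model(n);print(n,m)
print(telemetry.sense())
E
```

```text
top {'vfov': 45.59584519205586, 'cx': 318.88317442551386, 'cy': 192.19565695921526, 'R': array([[ 7.55449464e-04, -9.99997743e-01, -1.98580227e-03],
       [-9.83865893e-01, -3.87987692e-04, -1.78907110e-01],
       [ 1.78905936e-01,  2.08891840e-03, -9.83863965e-01]]), 't': array([  -1.46292307,  542.36426049, 1419.83696718])}
side {'vfov': 45.53925119196338, 'cx': 326.26188631393114, 'cy': 202.75246693072228, 'R': array([[-0.83363784, -0.55229577,  0.00416412],
       [-0.29590138,  0.44024344, -0.84771934],
       [ 0.46635858, -0.70792309, -0.53042867]]), 't': array([ 461.50961765,  225.69201951, 1459.63008958])}
{'time_s': 0.1, 'joints': array([ 1.05558143e+00,  3.13380501e-01,  1.49833540e+00, -1.09958265e-05,
        1.33102895e+00, -2.23414361e-01]), 'dq': array([-0.00025111, -0.00183304, -0.00351132,  0.00087983,  0.00145342,
        0.00100783]), 'tau': array([ 3.48057612e-03, -4.12905586e+01, -2.60139316e+01, -1.42164881e-04,
        3.15769779e-03,  7.43195756e-06]), 'eef_pos': array([150.93667836, 502.59670859, 230.80892285]), 'ee_rot': array([-2.02978228e-04,  1.45381874e-01,  9.89375449e-01, -5.39182947e-04]), 'force': array([-0.17420987, -0.03948726, -1.04226182]), 'wrist_torque': array([-0.02030315,  0.01798362, -0.01306293]), 'grip_force': 0.0, 'grip_width': 0.9999324724790821}
```

View pics/top0.png

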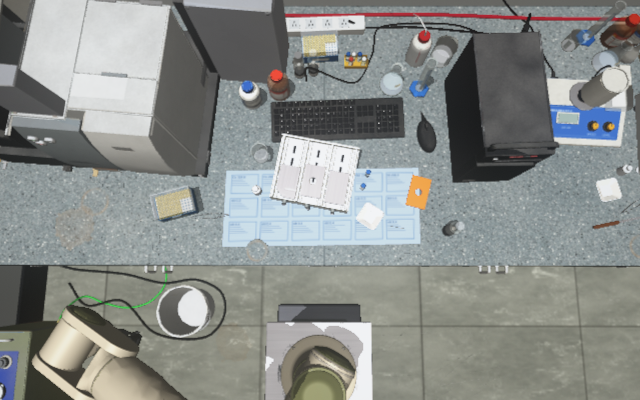

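View pics/side0.png

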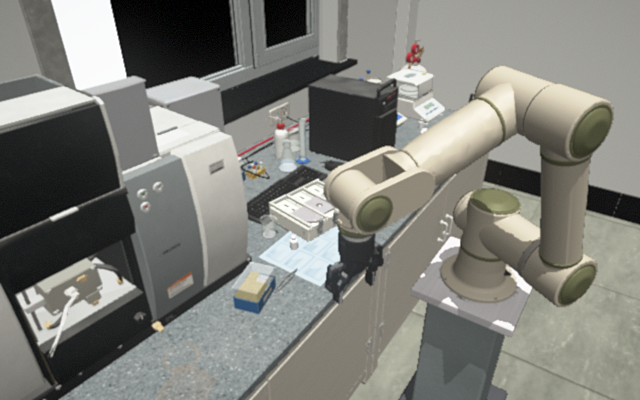

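The top view shows the stand around (315,173), turned slightly, with the coupons in its front half. Enlarging.

Run:
```python
from h import *
im=cv2.imread('pics/top0.png')[120:250,215:390]
cv2.imwrite('pics/top0c.png',cv2.resize(im,None,fx=4.5,fy=4.5,interpolation=cv2.INTER_CUBIC))
C=cam('top')
for u in [(282,135),(360,149),(271,196),(349,211)]: print(u,atz(C,u,70).round(0))
```

```text
(282, 135) [719. 114.  70.]
(360, 149) [ 674. -128.   70.]
(271, 196) [527. 144.  70.]
(349, 211) [481. -92.  70.]
```

View pics/top0c.png

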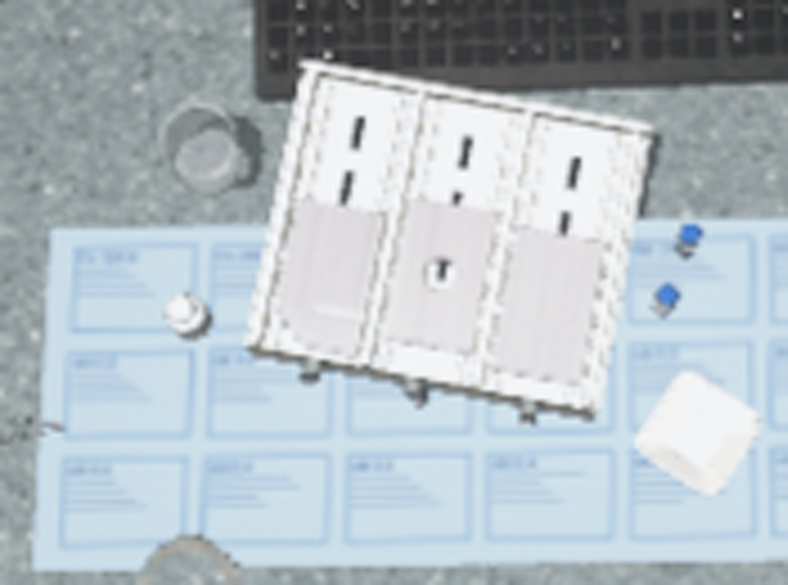

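The holed coupon is in the middle lane: hole at crop (441,273), all three buttons upright along the front, weigh boat at front right. Now I fit the stand pose.

```bash
cat >> h.py <<'E'
def fitstand(C,obs,x0=(600,10,-.19)):
    from scipy.optimize import least_squares
    def w(p,X):
        c,s=np.cos(p[2]),np.sin(p[2]);return [p[0]+c*X[0]-s*X[1],p[1]+s*X[0]+c*X[1],X[2]]
    r=least_squares(lambda p:np.concatenate([proj(C,w(p,X))-u for X,u in obs]),x0)
    return r.x,r.fun,w
E
python3 - <<'E'
from h import *
C=cam('top');k=lambda x,y:np.array([215+x/4.5,120+y/4.5])
obs=[((100,123,75),k(303,65)),((100,-123,75),k(652,130)),((-100,123,74),k(250,348)),((-100,-123,74),k(593,412))]
p,r,w=fitstand(C,obs);print(p,r.round(1))
c,s=np.cos(p[2]),np.sin(p[2])
def st(W): d=np.array(W[:2])-p[:2];return np.array([c*d[0]+s*d[1],-s*d[0]+c*d[1]]).round(1)
for n,u in dict(hole=(441,273),front=(430,348),back=(450,203)).items(): print(n,st(atz(C,k(*u),70)))
for n,u,z in [('weight',(187,315),50),('boat',(697,433),10),('beaker',(205,150),30),('arc',(190,560),0),('v',(665,295),45)]: print(n,atz(C,k(*u),z).round(0),st(atz(C,k(*u),z)))
q=telemetry.sense()['ee_rot'];print(Ro.from_quat([*q[1:],q[0]]).as_matrix().round(3))
print('pivot front target',w(p,(-118,25,62)),w(p,(50,0,63)))
E
```

```text
[ 5.98410814e+02  1.11961639e+01 -1.88882643e-01] [-0.3 -0.1  0.3 -0.1 -1.9 -0.4  1.9  0.5]
hole [-24.7   1. ]
front [-76.8  -1.6]
back [24.4  4.3]
weight [549. 191.  50.] [-82.4 167.6]
boat [ 473. -161.   10.] [ -91. -193.]
beaker [671. 184.  30.] [ 39.  183.6]
arc [385. 192.   0.] [-243.5  137.3]
v [ 564. -137.   45.] [  -5.9 -152.3]
[[-0.958  0.288 -0.001]
 [ 0.288  0.958 -0.001]
 [ 0.    -0.001 -1.   ]]
pivot front target [np.float64(487.2035244774613), np.float64(57.90739036742217), 62] [np.float64(647.5215466124735), np.float64(1.808087531132287), 63]
```

Call:
{"fn": "servo_tool", "kwargs": {"deltas": [[[0, 0, 0], [0, 0, -0.066], 0], [[-0.13, -0.125, 0.01], [0, 0, 0], 0], [[-0.13, -0.125, 0.01], [0, 0, 0], 0], [[-0.13, -0.125, 0.01], [0, 0, 0], 0], [[-0.13, -0.125, 0.01], [0, 0, 0], 0], [[-0.13, -0.125, 0.01], [0, 0, 0], 0], [[-0.13, -0.125, 0.01], [0, 0, 0], 0], [[-0.13, -0.125, 0.01], [0, 0, 0], 0]]}}

```text
time_s: 0.9
eef_pos: [297.6, 295.5, 217.1]
ee_rot: [-0.0, 0.094, 0.996, -0.0]
force: [0.1, 1.3, 0.7]
grip_width: 0.002
grip_force: 0.0
```

Call:
{"fn": "servo_tool", "kwargs": {"deltas": [[[-0.13, -0.125, 0.01], [0, 0, 0], 0], [[-0.13, -0.125, 0.01], [0, 0, 0], 0], [[-0.13, -0.125, 0.01], [0, 0, 0], 0], [[-0.13, -0.125, 0.01], [0, 0, 0], 0], [[-0.13, -0.125, 0.01], [0, 0, 0], 0], [[-0.13, -0.125, 0.01], [0, 0, 0], 0], [[-0.13, -0.125, 0.01], [0, 0, 0], 0], [[-0.06, -0.06, 0.01], [0, 0, 0], 0]]}}

```text
time_s: 1.7
eef_pos: [453.8, 74.7, 200.9]
ee_rot: [-0.0, 0.095, 0.995, -0.0]
force: [0.5, 0.2, 0.1]
grip_width: 0.0
grip_force: 0.0
```

Run:
```python
from h import *
s=telemetry.sense();print(s['eef_pos'],s['ee_rot'],s['grip_width'],s['force']);im=optics.capture('wrist');cv2.imwrite('pics/w1.png',im)
print(optics.camera_model('wrist'))
```

```text
[453.81978017  74.68669072 200.87842816] [-1.29019525e-04  9.49925634e-02  9.95477963e-01 -1.43348656e-04] 0.00031106617656700806 [0.49656312 0.19929981 0.07203479]
{'vfov': 65.52788645103719, 'cx': 321.9290887987, 'cy': 195.57451397377517, 'mount': array([[-3.08486902e-04, -9.49698574e-01, -3.13165330e-01,
         8.05882946e+01],
       [ 9.99999793e-01, -4.69890700e-04,  4.39919991e-04,
        -7.05059370e-02],
       [-5.64944864e-04, -3.13165130e-01,  9.49698522e-01,
        -1.42656785e+02],
       [ 0.00000000e+00,  0.00000000e+00,  0.00000000e+00,
         1.00000000e+00]])}
```

View pics/w1.png

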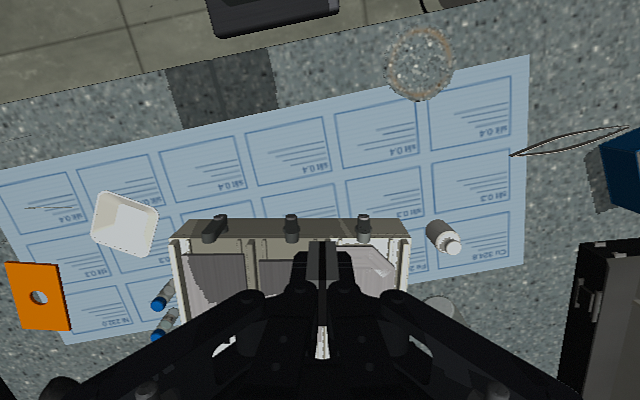

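The wrist view (upside down) shows buttons' tops near (220,218), (292,217), (363,217), the shut fingertips near (322,260), and the path in front of the stand clear. The round ring at (420,62) is only a stain on the top.

Run:
```python
from h import *
im=cv2.imread('pics/w1.png')[190:300,150:430]
cv2.imwrite('pics/w1c.png',cv2.resize(im,None,fx=2.8,fy=2.8,interpolation=cv2.INTER_CUBIC))
C=cam('wrist');p=(598.4,11.2,-.189);c,s=np.cos(p[2]),np.sin(p[2])
for y in(76,0,-76):
    for x,z in((-104,80.5),(-114,80.5),(-100,60)): print(y,x,z,proj(C,(p[0]+c*x-s*y,p[1]+s*x+c*y,z)).round(0),((proj(C,(p[0]+c*x-s*y,p[1]+s*x+c*y,z))-[150,190])*2.8).round(0))
```

```text
76 -104 80.5 [367. 240.] [606. 139.]
76 -114 80.5 [367. 230.] [608. 111.]
76 -100 60 [364. 234.] [598. 123.]
0 -104 80.5 [285. 240.] [379. 139.]
0 -114 80.5 [285. 230.] [377. 112.]
0 -100 60 [288. 234.] [385. 124.]
-76 -104 80.5 [204. 240.] [151. 139.]
-76 -114 80.5 [203. 230.] [147. 112.]
-76 -100 60 [212. 234.] [173. 124.]
```

View pics/w1c.png

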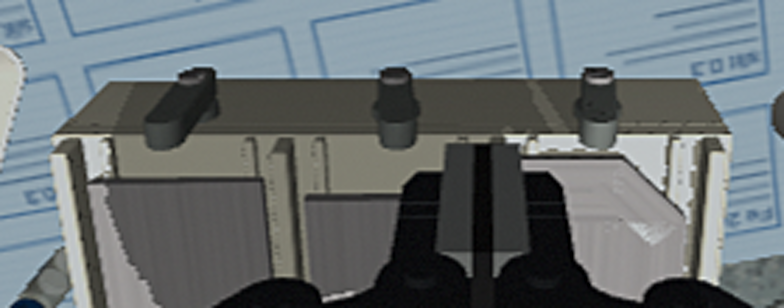

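Run:
```python
from h import *
C=cam('wrist');k=lambda x,y:np.array([150+x/2.8,190+y/2.8])
A=atz(C,k(53,134),74);B=atz(C,k(731,134),74);print(A.round(1),B.round(1),np.linalg.norm(A-B))
d=(B-A);a=np.arctan2(-d[0],d[1]);print('yaw',a);m=(A+B)/2
c,s=np.cos(a),np.sin(a);print('centre',m[0]+100*c,m[1]+100*s)
p=(598.4,11.2,-.189)
for u,z in[((166,134),80.5),((398,134),80.5),((599,134),80.5),((195,75),30),((396,75),30),((599,75),30),((350,197),70),((180,181),70),((282,140),74)]:
    W=atz(C,k(*u),z);d=W[:2]-m[:2];print(u,(c*d[0]+s*d[1]-100).round(1),(-s*d[0]+c*d[1]).round(1))
print(proj(C,telemetry.sense()['eef_pos']))
```

```text
[476.3 -79.3  74. ] [520.2 147.7  74. ] 231.2219330490779
yaw -0.19111258555049498
centre 596.4362412116056 15.226014020165021
(166, 134) -103.2 -74.5
(398, 134) -103.2 2.7
(599, 134) -103.2 69.6
(195, 75) -103.8 -80.6
(396, 75) -103.8 -2.6
(599, 75) -103.8 76.1
(350, 197) -73.4 -16.1
(180, 181) -79.8 -75.8
(282, 140) -97.7 -37.7
[321.95765445 257.17857657]
```

Call:
{"fn": "servo_tool", "kwargs": {"deltas": [[[-0.088, 0.0, 0], [0, 0, 0], 0], [[-0.088, 0.005, 0], [0, 0, 0], 0], [[0, 0, 0.17], [0, 0, 0], 0], [[0, 0, 0.17], [0, 0, 0], 0], [[0, 0, 0.17], [0, 0, 0], 0], [[0, 0, 0.17], [0, 0, 0], 0], [[0, 0, 0], [0, 0, 0], 0]]}}

```text
time_s: 2.45
eef_pos: [484.8, 71.8, 61.9]
ee_rot: [-0.004, 0.094, 0.996, 0.0]
force: [0.6, 0.7, 0.8]
grip_width: -0.003
grip_force: 0.0
```

Call:
{"fn": "servo_tool", "kwargs": {"deltas": [[[-0.022, 0, 0], [0, 0, 0], 0], [[0, -0.05, 0], [0, 0, 0], 0], [[0, -0.05, 0], [0, 0, 0], 0], [[0, -0.05, 0], [0, 0, 0], 0], [[0, -0.05, 0], [0, 0, 0], 0], [[0, -0.04, 0], [0, 0, 0], 0], [[0, 0, 0], [0, 0, 0], 0]]}}

```text
time_s: 3.15
eef_pos: [482.6, 22.1, 65.3]
ee_rot: [-0.0, 0.095, 0.996, -0.0]
force: [-0.3, 0.6, 0.7]
grip_width: -0.001
grip_force: 0.0
```

Call:
{"fn": "servo_tool", "kwargs": {"deltas": [[[0, -0.025, 0.01], [0, 0, 0], 0], [[0, -0.025, 0.015], [0, 0, 0], 0], [[0, -0.025, 0.015], [0, 0, 0], 0], [[0, 0, 0.01], [0, 0, 0], 0], [[0, 0, 0], [0, 0, 0], 0]]}}

```text
time_s: 3.65
eef_pos: [479.9, 8.4, 54.9]
ee_rot: [-0.0, 0.094, 0.996, -0.0]
force: [-0.3, 0.5, -0.3]
grip_width: 0.004
grip_force: 0.0
```

Run:
```python
from h import *
s=telemetry.sense();print(s['eef_pos'],s['force']);im=optics.capture('wrist')
cv2.imwrite('pics/w2.png',im)
d=np.array(s['eef_pos'][:2])-[597,13.5];c,n=np.cos(-.19),np.sin(-.19);print(c*d[0]+n*d[1],-n*d[0]+c*d[1])
```

```text
[479.85548073   8.42222173  54.93686934] [-0.34430379  0.49733869 -0.26403506]
-114.07743045070197 -27.11018422565559
```

View pics/w2.png

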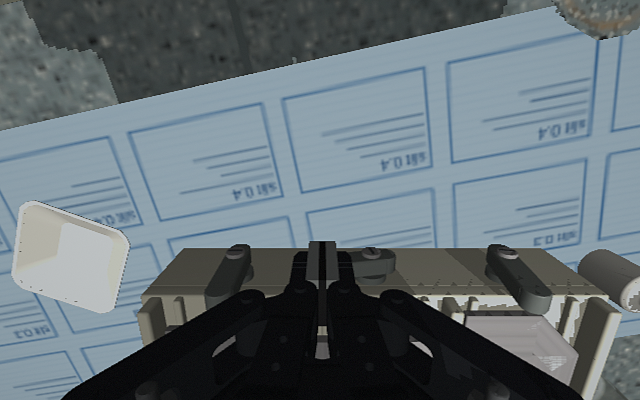

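The bar now lies level to the right of its pivot at (370,253), and the other two buttons are still upright. Next I press it slightly lower, lift and go behind the coupon.

Call:
{"fn": "servo_tool", "kwargs": {"deltas": [[[0, 0, 0.018], [0, 0, 0], 0], [[0, 0, 0], [0, 0, 0], 0], [[0, 0, -0.15], [0, 0, 0], 0], [[0, 0, -0.17], [0, 0, 0], 0], [[-0.17, 0.027, 0], [0, 0, 0], 0], [[-0.17, 0.027, 0], [0, 0, 0], 0], [[-0.17, 0.027, 0], [0, 0, 0], 0], [[-0.17, 0.027, 0], [0, 0, 0], 0]]}}

```text
time_s: 4.5
eef_pos: [618.8, 4.6, 115.5]
ee_rot: [-0.0, 0.094, 0.996, 0.0]
force: [0.8, -0.3, 0.3]
grip_width: -0.004
grip_force: 0.0
```

Call:
{"fn": "servo_tool", "kwargs": {"deltas": [[[-0.17, 0.027, 0], [0, 0, 0], 0], [[0, 0, 0], [0, 0, 0], 0], [[0, 0, 0], [0, 0, 0], 0]]}}

```text
time_s: 4.8
eef_pos: [651.8, 3.6, 114.8]
ee_rot: [-0.001, 0.094, 0.996, 0.0]
force: [0.0, 0.9, 0.8]
grip_width: 0.001
grip_force: 0.0
```

Run:
```python
from h import *
s=telemetry.sense();print(s['eef_pos'],s['force']);im=optics.capture('side')
d=np.array(s['eef_pos'][:2])-[597,13.5];c,n=np.cos(-.19),np.sin(-.19);print(c*d[0]+n*d[1],-n*d[0]+c*d[1])
a=im[150:270,240:390];b=optics.capture('top')[120:240,240:390]
cv2.imwrite('pics/s3.png',cv2.resize(np.vstack([a,b])if 0 else np.hstack([a,b]),None,fx=2.66,fy=2.66,interpolation=cv2.INTER_CUBIC))
```

```text
[651.75894674   3.56893019 114.75083988] [0.02783844 0.88860006 0.7544531 ]
55.649088483801165 0.5893615572304363
```

View pics/s3.png

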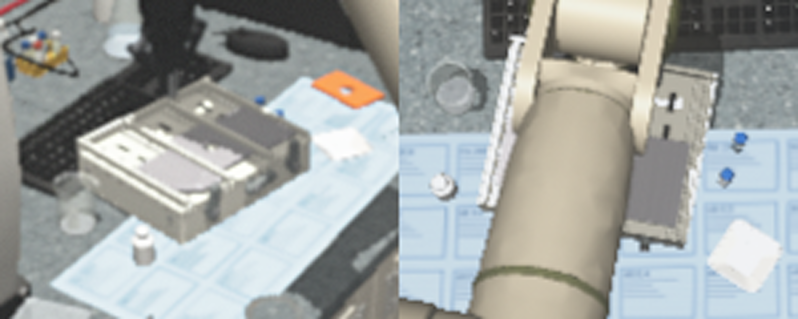

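Side view: fingers hang over the middle lane behind the dark coupon, and nothing around has moved. Descending.

Call:
{"fn": "servo_tool", "kwargs": {"deltas": [[[0, 0, 0.1], [0, 0, 0], 0], [[0, 0, 0.08], [0, 0, 0], 0], [[0, 0, 0.04], [0, 0, 0], 0], [[0, 0, 0], [0, 0, 0], 0], [[0, 0, 0], [0, 0, 0], 0]]}}

```text
time_s: 5.4
eef_pos: [652.2, 3.3, 72.6]
ee_rot: [0.001, 0.094, 0.996, -0.0]
force: [0.2, -0.3, 1.4]
grip_width: -0.001
grip_force: 0.0
```

Call:
{"fn": "servo_tool", "kwargs": {"deltas": [[[0, 0, 0.022], [0, 0, 0], 0], [[0, 0, 0.022], [0, 0, 0], 0], [[0, 0, 0], [0, 0, 0], 0], [[0.03, 0, 0], [0, 0, 0], 0], [[0.03, 0, 0], [0, 0, 0], 0], [[0, 0, 0], [0, 0, 0], 0]]}}

```text
time_s: 6.0
eef_pos: [639.6, 5.8, 63.1]
ee_rot: [-0.0, 0.094, 0.996, 0.0]
force: [0.1, 0.5, -0.1]
grip_width: -0.001
grip_force: 0.0
```

Call:
{"fn": "servo_tool", "kwargs": {"deltas": [[[0.025, 0, 0], [0, 0, 0], 0], [[0.025, 0, 0], [0, 0, 0], 0], [[0.025, 0, 0], [0, 0, 0], 0], [[0.025, 0, 0], [0, 0, 0], 0], [[0.025, 0, 0], [0, 0, 0], 0], [[0.025, 0, 0], [0, 0, 0], 0]]}}

```text
time_s: 6.6
eef_pos: [610.5, 11.2, 63.0]
ee_rot: [0.0, 0.094, 0.996, -0.0]
force: [2.5, 0.3, 0.4]
grip_width: 0.002
grip_force: 0.9
```

Run:
```python
from h import *
s=telemetry.sense();print(s['eef_pos'],s['force'])
d=np.array(s['eef_pos'][:2])-[597,13.5];c,n=np.cos(-.19),np.sin(-.19);print(c*d[0]+n*d[1],-n*d[0]+c*d[1])
im=optics.capture('wrist')
cv2.imwrite('pics/w4.png',im)
```

```text
[610.53398341  11.2147015   63.03843993] [2.53423195 0.31688018 0.41228568]
13.722027976810189 0.311840346958268
```

View pics/w4.png

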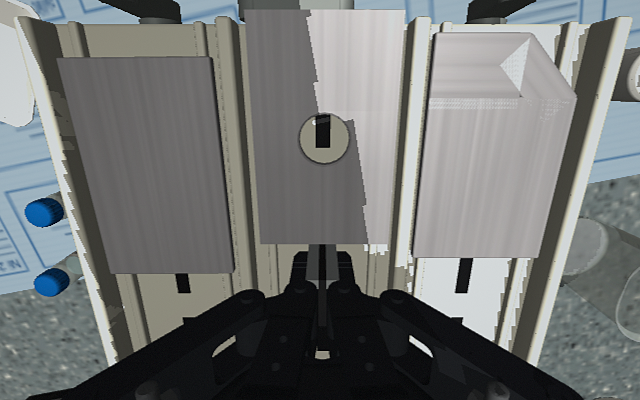

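The fingers push the back edge at (322,244). The coupon's front edge at row 10 has just passed the fence ends at row 17, level between its fences.

Run:
```python
from h import *
s=telemetry.sense();print(s['eef_pos'],s['force']);C=cam('wrist',s);c,n=np.cos(-.19),np.sin(-.19)
for u,z in[((325,10),70),((325,244),70),((422,17),74),((225,16),74),((20,17),74),((618,18),74)]:
    d=atz(C,u,z)[:2]-[597,13.5];print(u,(c*d[0]+n*d[1]).round(1),(-n*d[0]+c*d[1]).round(1))
```

```text
[609.86362964  11.39627755  62.96675091] [-0.12231514  1.0373091  -1.12665878]
(325, 10) -97.9 1.3
(325, 244) 1.9 1.8
(422, 17) -94.7 37.7
(225, 16) -94.9 -36.2
(20, 17) -94.5 -113.0
(618, 18) -94.5 111.4
```

Call:
{"fn": "servo_tool", "kwargs": {"deltas": [[[0.025, 0, 0], [0, 0, 0], 0], [[0.025, 0, 0], [0, 0, 0], 0], [[0.025, 0, 0], [0, 0, 0], 0], [[0.025, 0, 0], [0, 0, 0], 0], [[0.025, 0, 0], [0, 0, 0], 0], [[0.02, 0, 0], [0, 0, 0], 0], [[0.005, 0, 0], [0, 0, 0], 0], [[0, 0, 0], [0, 0, 0], 0]]}}

```text
time_s: 7.45
eef_pos: [580.9, 16.9, 62.8]
ee_rot: [-0.001, 0.094, 0.996, 0.0]
force: [-0.5, -0.0, 0.1]
grip_width: -0.004
grip_force: 0.0
```

Call:
{"fn": "servo_tool", "kwargs": {"deltas": [[[-0.05, 0, 0], [0, 0, 0], 0], [[-0.05, 0, 0], [0, 0, 0], 0], [[0, 0, -0.15], [0, 0, 0], 0], [[0, 0, -0.2], [0, 0, 0], 0], [[0.1, 0, -0.2], [0, 0, 0], 0], [[0.17, 0, 0], [0, 0, 0], 0], [[0.17, 0, 0], [0, 0, 0], 0], [[0, 0, 0], [0, 0, 0], 0]]}}

```text
time_s: 8.25
eef_pos: [511.2, 30.5, 172.7]
ee_rot: [-0.002, 0.094, 0.996, 0.0]
force: [0.5, -0.1, -0.3]
grip_width: 0.003
grip_force: 0.0
```

Run:
```python
from h import *
s=telemetry.sense();print(s['eef_pos'],s['force']);im=optics.capture('wrist')
cv2.imwrite('pics/w5.png',im)
```

```text
[511.1727377   30.49736316 172.69212229] [ 0.53140042 -0.07968233 -0.31964859]
```

View pics/w5.png

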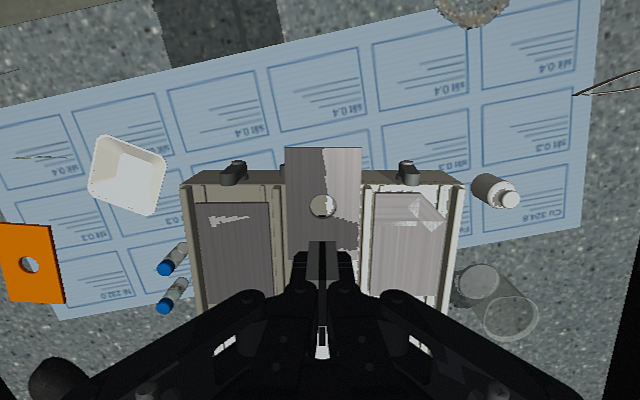

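The holed coupon's front edge is at row 147.5 (columns 285–362) and the fence front ends at row 184.5. Both other coupons and their buttons are in place.

Run:
```python
from h import *
s=telemetry.sense();C=cam('wrist',s);c,n=np.cos(-.19),np.sin(-.19);print(s['dq'].round(3))
for u,z in[((285,147.5),70),((362,147.5),70),((183,185),74),((463,184.5),74),((205,203),70),((405,184),80)]:
    d=atz(C,u,z)[:2]-[597,13.5];print(u,(c*d[0]+n*d[1]).round(1),(-n*d[0]+c*d[1]).round(1))
```

```text
[-0.009  0.045 -0.075 -0.001 -0.001 -0.   ]
(285, 147.5) -125.0 -29.0
(362, 147.5) -125.1 32.0
(183, 185) -95.1 -112.2
(463, 184.5) -95.9 114.5
(205, 203) -78.2 -97.8
(405, 184) -98.0 65.8
```

```bash
python3 -c "
from rig import ctrl;print(ctrl.finish_job())"
```

```text
the job is handed in; nothing more can be done
None
```

I turned the middle lane's turn-button aside and pushed the holed coupon out until it overhangs the lip by about 25–30 mm (camera estimate). The other two coupons, their buttons and the bystanders in view showed no movement in the last picture. The job is handed in; no verdict was returned.

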